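# Scan the chamber, then show its tag to the camera in the mirror

## Task

Check in the labelled chamber at the inspection rig. Take the scanner out of its cradle, hold it steady for a second a few centimetres above the label on the chamber's lid, aimed straight at the label, and stand it back down in its cradle and let go; then turn the rig's sprung mirror by its grip until the camera sees the tag on the chamber's side in the mirror (the brass pointer then points at the tag), and finish while still holding the mirror at that angle. Do not shift the chamber or disturb the other things on the bench.

Things in the scene. Friction and masses are not known exactly. Their poses are not given: they have to be found in the camera images.
- scanner: upright hand-held label scanner, about 180 g, standing nose down in its cradle: a black nose block 56 (x) x 46 (y) mm, 45 mm tall, and above it a grey grip 40 (x) x 30 (y) mm that reaches up to 150 mm (a thin button plate on top to 155 mm). Origin at the centre of the nose's underside, which is the scanning window; z points up along the grip, the scanner looks along -z
- cradle: fixed grey open box in which the scanner stands, 76 (x) x 66 (y) mm outside, 36 mm tall, walls and floor 5 mm, so 5 mm play all round the scanner's nose; origin at the centre of its underside; the scanner starts turned as the cradle is
- chamber: the labelled clear acrylic chamber, a closed drum 124 mm across and 120 mm tall, 0.9 kg, loose; it carries the label on its lid and the tag on its side. Origin at the centre of its underside, z up, the tag is on its -y side
- label (a point): centre of the barred paper label, 36 x 50 mm, flat on top of the chamber's lid (121 mm above the bench)
- tag (a point): centre of the tag, a 40 mm white square plate with a black cross, upright on the chamber's side, 69 mm from the chamber's axis, 85 mm above the bench: the marker that the camera must see in the mirror
- rig: the inspection rig, an aluminium base plate 260 x 90 mm and 12 mm thick, fixed to the bench. Origin on the mirror's upright turning axis, at bench height; the camera stands at +x of it, looking along -x at the mirror (camera housing up to 110 mm high, from 111 to 188 mm from the axis)
- lens (a point): centre of the camera's lens, 111 mm from the mirror's axis, 85 mm above the bench
- mirror (a joint): angle (rad, 0 to 1.5) of the mirror about its upright axis, growing counterclockwise seen from above; at q its face looks q - 0.175 rad counterclockwise of the rig's +x axis. A light spring always pulls it back to 0, parked (0.013 N m at 0, 0.09 N m at 1.5), so it must be held. Mirror 60 mm wide, 56 tall, face on the axis, centre 85 mm above the bench
- mirror_grip (a point): centre of the flat aluminium grip on top of the mirror, on the turning axis, 150 mm above the bench. The grip is 12 mm thick (along the direction in which the mirror faces), 50 mm wide, 40 mm tall (130 to 170 mm above the bench), free above
- sight: slim brass pointer 95 mm long under the mirror, on its axis, geared to turn twice as far as the mirror. Its x axis points from the mirror's axis along the line on which the camera looks after reflection in the mirror: the camera sees the tag when the pointer points at the tag. Origin on the axis at bench height, z up
- plain_chamber: a second clear chamber of the same size (124 mm across, 120 mm tall) without label or tag; origin at the centre of its underside
- bottle: brown glass bottle, 66 mm across, 150 mm tall; origin at the centre of its underside
- dish: low clear round dish, 70 mm across, 16 mm tall; origin at the centre of its underside
- beaker: small glass beaker, 66 mm across, 85 mm tall; origin at the centre of its underside
- spatula: spatula 190 mm long, lying flat; long axis x, handle towards -x
- tip_box: white box of pipette tips, 120 x 85 x 56 mm; origin at the centre of its underside

How it is judged:
By the outcome, as a careful person would: the job done as asked, in the order asked, and still so for the second after the job is handed in, while the arm keeps its last pose, push and grip.
It also fails if it takes over 59 s, if anything falls off the work surface, if the arm or the gripper's body presses on something with over 40 N, if the wrist force passes 120 N, or if a joint passes its speed limit or range.

## Robot

A 7-joint arm with a two-finger parallel gripper is mounted at the origin on the work surface. World frame = base frame: x ahead of the robot, y to its left, z up, the work surface at z = 0. Lengths are in m, angles in rad, forces in N, time in s.
With the tool pointing down it reaches from about 0.35 to 0.9 m from the base axis. Payload 8.1 kg.
Tool frame: the origin (TCP) lies between the finger pads; the fingertips stand 22 mm ahead of it and the grasp point (between the pads) lies 3 mm ahead of it (arm.tip_reach is the distance from the TCP to the fingertips, in m); z points along the fingers, y is the line along which they close (so a half turn about z gives the same grasp; the last joint's range is limited). The gripper opens to 92 mm and grips with 3 to 60 N. Pads are 19 mm wide; open, the fingers measure 130 mm over their backs; the gripper's body (75 mm by 190 mm) begins 47 mm behind the grasp point.
Start: joints at [1.152, 0.434, 0.025, 1.573, -0.012, 1.134, -0.075], TCP at [0.194, -0.594, 0.249] pointing down, gripper open.
Joint ranges: [-2.62, 2.62], [-0.44, 2.09], [-1.27, 1.32], [0.08, 2.57], [-1.32, 4.46], [0.12, 2], [-2.74, 2.74]. Speed limits (rad/s): [2.22, 2.22, 3.01, 3.01, 3.14, 3.14, 3.14].

## Interface

Orientations are given as a rotation vector (axis times angle).
In Python, from cell import telemetry, vision, job, arm gives the robot as it stands. The module is installed in compiled form; this text tells all that it offers.
- The arm moves only by the shell command python3 -m creep 'ROWS' [FORCE]. ROWS is text: rows parted by semicolons, each of 7 numbers parted by spaces: the finger opening in cm, from 0 to 9.18, then the shift along the tool's x, y, z in cm, then the turn, a rotation vector about the tool's x, y, z in degrees. A call has 1 to 5 rows; each row is the pose to reach, as a shift and turn from the pose commanded when the call began, along the tool's axes at that moment; what a row does not reach only later rows make up. A row lasts 1/8 s, in which the tool goes at most 62.5 mm and 10.7 degrees, less where a joint would pass 70% of its speed; a pose out of reach is approached as far as the arm can. A call with a gripper value outside its range is refused whole. The fingers move at their own pace and stop on an object; FORCE is the grip in N (left out, the last holds). Time passes only in rows, so rows that repeat a pose let the fingers close. It gives the time, the measured TCP pose, the force, the opening and the grip force at its end, in the units of the state.
- telemetry.observe(): the state, without advancing time (a new reading comes with each control period).
- vision.get_image(name): name is "scene" or "top" or "wrist"; returns the picture (400x640x3 uint8, red, green, blue); there is no depth.
- vision.camera_info(name): a dict with "fov_y" (degrees; the focal length in pixels is half the picture's height over the tangent of half this angle, whatever the lens; pixels are square), "cx", "cy" (the principal point, pixels), "extrinsics" (4x4, takes a point from camera to world coordinates). Camera axes: x right, y down, z forward; pixel columns grow to the right and rows downward; lengths in m; the calibration is good to about 2 mm. The wrist camera is an equidistant fisheye: a pixel r from the principal point sees the ray r / f radians off the axis. A picture is of the moment at which its call begins: read the wrist's pose just before it. camera_info takes no time and is no camera call; for the wrist camera it gives the pose at the moment of the call.
- job.sign_off(): hands the job in; it is judged then, once.
The state is a dict: "clock": time; "joints": joint angles; "dq": joint speeds; "joint_efforts": joint torques, N m; "position": TCP position; "ee_rot": TCP orientation; "force": force on the tool from outside, world axes, zero at the start; "ft_torque": the same for the moment, N m; "width": opening from 0.0 (shut) to 1.0 (fully open); "gripper_force": force on a finger pad.
Only numpy, scipy, OpenCV 4.12 (cv2) and the standard library are available. Lean on these libraries where they do the work, as an engineer would, in place of code of your own. Each camera call takes 0.05 s, during which the arm holds its last target. There are 200 camera calls.

## Working session

There is one attempt and no reset: what is moved stays moved. The work goes in short steps, Python scripts to look and compute and a shell command to move; the robot and the scene stay as the last step left them, time stands still between calls to the robot, and variables do not carry over. Pictures are saved under pics/ and viewed, at most 10 in all, crops included, and the job is handed in when it is done.

```bash
mkdir -p pics
python3 - <<'E'
from cell import telemetry, vision
import cv2
s=telemetry.observe(); print({k:(v if not hasattr(v,'__len__') else [round(float(a),3) for a in v]) for k,v in s.items()})
for n in ("top","scene"):
    im=vision.get_image(n); cv2.imwrite(f"pics/{n}0.png",im[:,:,::-1]); i=vision.camera_info(n); print(n,i["fov_y"],i["cx"],i["cy"]); print(i["extrinsics"])
E
```

```text
{'clock': 0.0, 'joints': [1.152, 0.435, 0.025, 1.574, -0.012, 1.134, -0.075], 'dq': [-0.001, 0.0, -0.0, -0.0, 0.0, -0.002, -0.0], 'joint_efforts': [0.001, -66.783, 0.986, -31.446, -0.06, 0.043, 0.0], 'position': [0.194, -0.594, 0.248], 'ee_rot': [-3.101, -0.494, 0.001], 'force': [-0.246, 0.442, -0.067], 'ft_torque': [0.032, 0.023, -0.001], 'gripper_force': 0.0, 'width': 1.0008504689993756}
top 56.456702125692324 323.4676976896809 196.76917687709675
[[ 0.02324227 -0.98089149  0.19316234  0.28337619]
 [-0.99970073 -0.02427861 -0.00299937 -0.05330091]
 [ 0.00763177 -0.19303482 -0.98116223  1.19815976]
 [ 0.          0.          0.          1.        ]]
scene 50.137606594428874 315.5830240145318 203.93979031612486
[[-0.71127659  0.46093467 -0.53068338  1.17951033]
 [ 0.70256504  0.4899159  -0.51612477  0.60314296]
 [ 0.02209043 -0.73994706 -0.67230229  0.99115694]
 [ 0.          0.          0.          1.        ]]
```

View pics/top0.png

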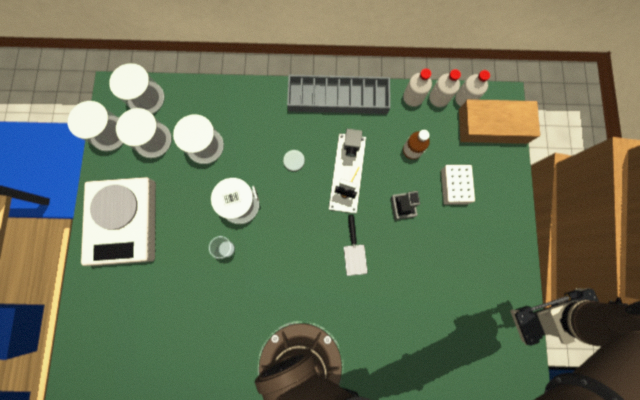

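View pics/scene0.png

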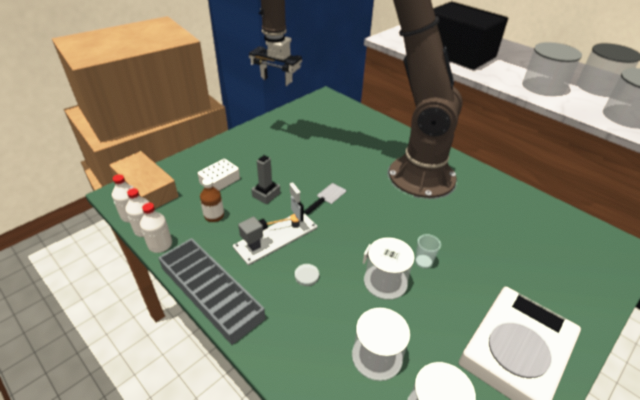

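The top view shows the labelled chamber lid at (233,199), the mirror at (345,190), the rig camera at (352,140) and the scanner in its cradle at (405,205). Next I'll enlarge the crops.

Run:
```python
import cv2,numpy as np
a=cv2.imread("pics/top0.png"); 
c=cv2.resize(a[120:270,200:430],None,fx=3.4,fy=3.4,interpolation=cv2.INTER_CUBIC); cv2.imwrite("pics/top0c.png",c)
b=cv2.imread("pics/scene0.png")
c=cv2.resize(b[140:300,225:445],None,fx=3.6,fy=3.6,interpolation=cv2.INTER_CUBIC); cv2.imwrite("pics/scene0c.png",c)
```

```text
(no output)
```

View pics/top0c.png

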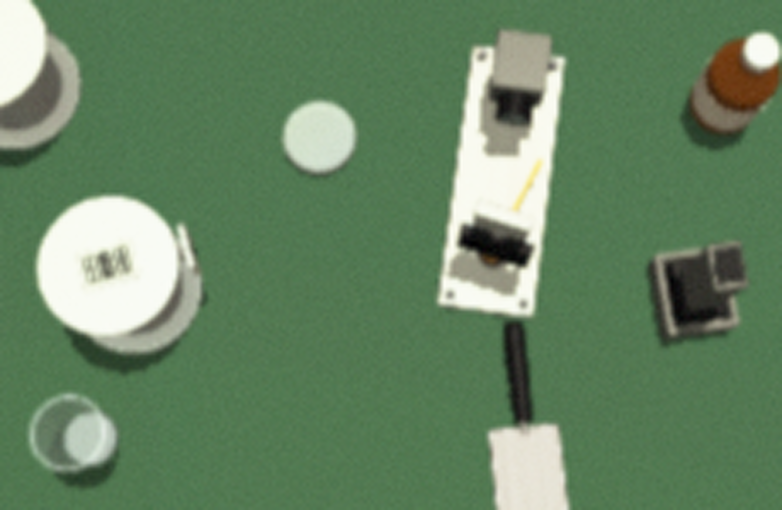

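View pics/scene0c.png

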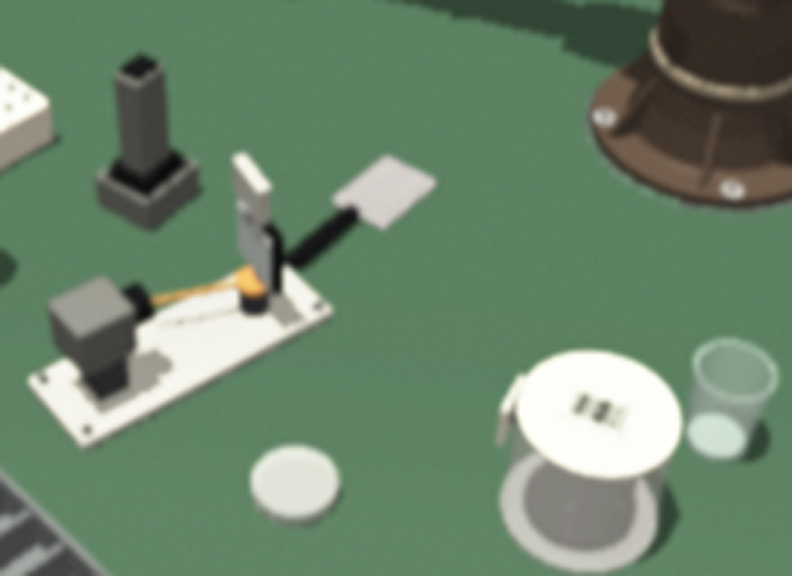

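The crops give me corners to work with. The scanner's button plate is at crop (729,266), the mirror grip is at top crop (500,215), the pointer runs towards (540,160), and the tag is on the chamber's right edge at (187,250). Next step is converting these to positions.

```bash
cat > h.py <<'E'
import cv2,numpy as np
from cell import vision,telemetry
def ray(n,p,info=None):
    i=info or vision.camera_info(n); E=np.array(i["extrinsics"]); f=200/np.tan(np.radians(i["fov_y"])/2)
    x=(p[0]-i["cx"])/f; y=(p[1]-i["cy"])/f
    if n=="wrist":
        r=np.hypot(x,y); k=np.sin(r)/r if r>1e-9 else 1; d=np.array([x*k,y*k,np.cos(r)])
    else: d=np.array([x,y,1.])
    return E[:3,3],E[:3,:3]@d
def onz(n,p,z,info=None):
    o,d=ray(n,p,info); return o+d*(z-o[2])/d[2]
def cross(n1,p1,n2,p2):
    o,d=ray(n1,p1);q,e=ray(n2,p2);d=d/np.linalg.norm(d);e=e/np.linalg.norm(e)
    t=np.linalg.lstsq(np.c_[d,-e],q-o,rcond=None)[0]; a,b=o+t[0]*d,q+t[1]*e
    return (a+b)/2,np.linalg.norm(a-b)
E
python3 - <<'E'
from h import *
np.set_printoptions(precision=4,suppress=True)
T=lambda u,v:(200+(u+.5)/3.4-.5,120+(v+.5)/3.4-.5); S=lambda u,v:(225+(u+.5)/3.6-.5,140+(v+.5)/3.6-.5)
top=cv2.imread("pics/top0.png"); sc=cv2.imread("pics/scene0.png")
def lid(img,n,roi):
    x0,y0,x1,y1=roi; m=(img[y0:y1,x0:x1].min(2)>205).astype(np.uint8)
    m=cv2.morphologyEx(m,cv2.MORPH_CLOSE,np.ones((7,7))); m=cv2.morphologyEx(m,cv2.MORPH_OPEN,np.ones((7,7)))
    c=max(cv2.findContours(m,0,1)[0],key=cv2.contourArea); c=cv2.convexHull(c).reshape(-1,2)+[x0,y0]
    P=np.array([onz(n,p,.12) for p in c]); (cx,cy),r=cv2.minEnclosingCircle(P[:,:2].astype(np.float32)); print(n,"lid",cx,cy,r, P[:,:2].min(0),P[:,:2].max(0))
    g=img[y0:y1,x0:x1].min(2); mi=cv2.erode(cv2.drawContours(np.zeros_like(g),[c-[x0,y0]],-1,1,-1),np.ones((5,5)))
    w=np.where(mi>0,np.clip(200.-g,0,None),0); yy,xx=np.mgrid[y0:y1,x0:x1]; p=((w*xx).sum()/w.sum(),(w*yy).sum()/w.sum()); print("label",p,onz(n,p,.121))
    a=np.c_[xx[w>20],yy[w>20]]; Q=np.array([onz(n,q,.121)[:2] for q in a]); print("label rect",cv2.minAreaRect(Q.astype(np.float32)))
lid(top,"top",(205,172,262,225)); lid(sc,"scene",(362,230,420,275))
print("tag top edge",[onz("top",T(*p),.105) for p in((181,226),(198,268))], "scene",[onz("scene",S(*p),.105) for p in((523,375),(503,408))])
print("scanner top",[onz("top",T(*p),.155) for p in((710,245),(742,243),(747,285),(716,290))],onz("top",T(729,266),.155),cross("top",T(729,266),"scene",S(140,67)))
print("cradle rim",[onz("top",T(*p),.036) for p in((652,256),(668,338),(738,322))],"scene",[onz("scene",S(*p),.036) for p in((97,183),(150,212),(200,183))])
print("plate",[onz("top",T(*p),.012)for p in((474,46),(565,58),(533,315),(438,303))])
print("plate scene",[onz("scene",S(*p),.012)for p in((28,380),(85,440),(332,308))])
print("grip top",[onz("top",T(*p),.17)for p in((475,200),(533,212))],"scene",[onz("scene",S(*p),.17)for p in((238,153),(270,188))])
E
```

```text
top lid 0.48726996779441833 0.20903819799423218 0.06449335813522339 [0.4286 0.1479] [0.5432 0.2722]
label (np.float64(232.09985587811406), np.float64(197.2285361334157)) [0.4874 0.212  0.121 ]
label rect ((0.4916618764400482, 0.19311848282814026), (0.023104049265384674, 0.08107500523328781), 13.090250968933105)
scene lid 0.48935452103614807 0.21855473518371582 0.06612510234117508 [0.4244 0.1546] [0.5465 0.2769]
label (np.float64(391.6311728395062), np.float64(261.8341049382716)) [0.5061 0.2354 0.121 ]
label rect ((0.5057283043861389, 0.23505549132823944), (0.08252228796482086, 0.027073368430137634), 47.176597595214844)
tag top edge [array([0.5259, 0.156 , 0.105 ]), array([0.4886, 0.1389, 0.105 ])] scene [array([0.4858, 0.1458, 0.105 ]), array([0.5231, 0.1572, 0.105 ])]
scanner top [array([ 0.5096, -0.2997,  0.155 ]), array([ 0.512 , -0.3268,  0.155 ]), array([ 0.476 , -0.3301,  0.155 ]), array([ 0.4712, -0.304 ,  0.155 ])] [ 0.4919 -0.3154  0.155 ] (array([ 0.4902, -0.3133,  0.1578]), np.float64(0.0034074676117999587))
cradle rim [array([ 0.5235, -0.2732,  0.036 ]), array([ 0.4464, -0.2871,  0.036 ]), array([ 0.4629, -0.3524,  0.036 ])] scene [array([ 0.5371, -0.3292,  0.036 ]), array([ 0.5271, -0.2628,  0.036 ]), array([ 0.4658, -0.2623,  0.036 ])]
plate [array([ 0.7358, -0.1042,  0.012 ]), array([ 0.7257, -0.1942,  0.012 ]), array([ 0.4686, -0.1642,  0.012 ]), array([ 0.4779, -0.074 ,  0.012 ])]
plate scene [array([ 0.7242, -0.1895,  0.012 ]), array([ 0.73  , -0.1039,  0.012 ]), array([ 0.4753, -0.0731,  0.012 ])]
grip top [array([ 0.5399, -0.1003,  0.17  ]), array([ 0.5308, -0.1489,  0.17  ])] scene [array([ 0.5172, -0.1483,  0.17  ]), array([ 0.5284, -0.0971,  0.17  ])]
```

```bash
cat >> h.py <<'E'
from scipy.spatial.transform import Rotation as Ro
def go(x,y,z,yaw):
    s=telemetry.observe(); R=Ro.from_rotvec(s["ee_rot"]); W=Ro.from_euler("z",yaw,degrees=True)*Ro.from_rotvec([np.pi,0,0])
    d=R.inv().apply(np.array([x,y,z])-s["position"])*100; r=(R.inv()*W).as_rotvec(degrees=True)
    X=R.as_matrix(); print("t",round(s["clock"],2),"pos",np.round(s["position"],4),"yaw",round(np.degrees(np.arctan2(X[1,0],X[0,0])),2),"F",np.round(s["force"],1),"w",round(s["width"]*9.18,2),"g",round(s["gripper_force"],1),"j",np.round(s["joints"],2)); print("  rows: shift",np.round(d,2),"turn",np.round(r,2))
E
python3 -c "
from h import *; go(.49,-.313,.32,99)"
```

```text
t 0.1 pos [ 0.1939 -0.5937  0.248 ] yaw 18.09 F [ 0.5  0.1 -0.3] w 9.18 g 0.0 j [ 1.15  0.44  0.02  1.57 -0.01  1.13 -0.08]
  rows: shift [ 36.86 -17.5   -7.18] turn [-7.000e-02 -5.000e-02 -8.091e+01]
```

```bash
python3 -m creep '9.18 0 0 -7 0 0 -10; 9.18 9 -4 -7 0 0 -20; 9.18 14 -6.5 -7 0 0 -30; 9.18 19 -9 -7 0 0 -40; 9.18 24 -11.5 -7 0 0 -50' | tail -3; python3 -c "
from h import *; go(.49,-.313,.32,99)"
```

```text
force: [0.4, -0.9, 0.6]
width: 0.999
gripper_force: 0.0
t 0.72 pos [ 0.3759 -0.4201  0.3186] yaw 68.41 F [ 0.4 -0.9  0.6] w 9.17 g 0.0 j [ 0.93  0.3  -0.24  1.6   0.08  1.25  0.3 ]
  rows: shift [14.16  6.67 -0.14] turn [-1.000e-02  0.000e+00 -3.059e+01]
```

```bash
python3 -m creep '9.18 4.5 2.2 0 0 0 -10; 9.18 9 4.4 0 0 0 -20; 9.18 14 6.6 0 0 0 -30.5; 9.18 14 6.6 0 0 0 -30.5'|tail -1
python3 - <<'E'
from h import *
go(.49,-.313,.32,99)
i=vision.camera_info("wrist");print(i); cv2.imwrite("pics/w1.png",vision.get_image("wrist")[:,:,::-1])
E
```

```text
gripper_force: 0.0
t 1.23 pos [ 0.4914 -0.3117  0.3183] yaw 99.16 F [-0.  -0.9 -0.1] w 9.16 g 0.0 j [ 0.77  0.35 -0.4   1.55  0.14  1.27  0.51]
  rows: shift [-0.11 -0.16 -0.17] turn [ 0.09 -0.15  0.16]
{'fov_y': 65.70646984690485, 'cx': 321.159426318682, 'cy': 199.62109783922583, 'extrinsics': array([[ 9.87246760e-01,  1.51145989e-01,  4.99872459e-02,
         4.78763354e-01],
       [ 1.59194705e-01, -9.39151063e-01, -3.04388448e-01,
        -2.26712252e-01],
       [ 9.38482106e-04,  3.08464213e-01, -9.51235485e-01,
         4.53729459e-01],
       [ 0.00000000e+00,  0.00000000e+00,  0.00000000e+00,
         1.00000000e+00]])}
```

View pics/w1.png

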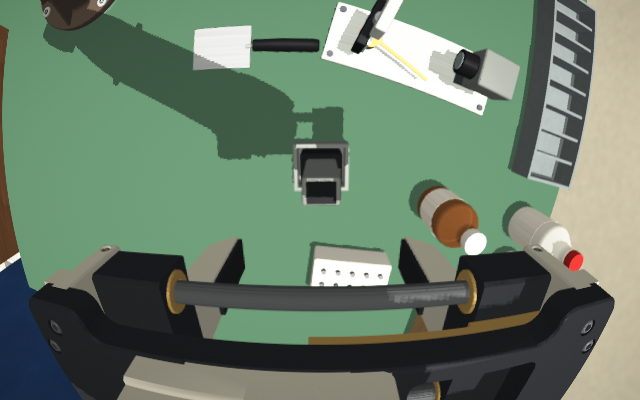

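The wrist view shows the scanner top at about x 305–338, y 179–204, and the cradle rim at about (294–349, 142–188). Both line up with the image axes.

Run:
```python
from h import *
np.set_printoptions(precision=4,suppress=True)
i=vision.camera_info("wrist")
im=cv2.imread("pics/w1.png")
for z,P in((.15,((304,179),(338,179),(340,204.5),(303.5,204.5))),(.036,((292.5,142.5),(349.5,141.5),(349,190),(294,190)))):
    Q=np.array([onz("wrist",p,z,i) for p in P]); print(Q[:,:2],Q.mean(0)); 
    for a,b in((0,1),(3,2)): d=Q[b]-Q[a]; print("edge",np.hypot(*d[:2]),np.degrees(np.arctan2(d[1],d[0])))
P=Q.mean(0)
print("plate",[onz("wrist",p,.012,i)[:2] for p in((334,2),(322,60),(482,114))])
c=cv2.resize(im[135:215,280:360],None,fx=7,fy=7,interpolation=cv2.INTER_CUBIC); cv2.imwrite("pics/w1c.png",c)
```

```text
[[ 0.4719 -0.3079]
 [ 0.5059 -0.3027]
 [ 0.5126 -0.3292]
 [ 0.4751 -0.335 ]] [ 0.4914 -0.3187  0.15  ]
edge 0.034380077329168465 8.817769067961251
edge 0.037858220820828535 8.821706541606536
[[ 0.4472 -0.2891]
 [ 0.5233 -0.276 ]
 [ 0.5346 -0.3436]
 [ 0.4581 -0.3555]] [ 0.4908 -0.316   0.036 ]
edge 0.07725394400415142 9.829438192038836
edge 0.07742022897968609 8.822099831921713
plate [array([ 0.4723, -0.0802]), array([ 0.4691, -0.1694]), array([ 0.723 , -0.1962])]
```

View pics/w1c.png

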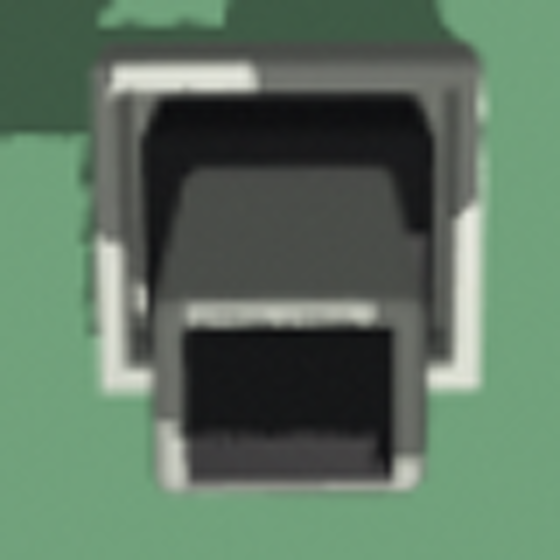

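The crop confirms it: the scanner top and the cradle share a centre at about (0.491,-0.317), yaw 9°. Descending to grasp.

```bash
python3 -c "
from h import *; go(.491,-.317,.124,99.2)"
```

```text
t 1.27 pos [ 0.4894 -0.3145  0.3182] yaw 98.8 F [-0.2 -1.3 -0.5] w 9.2 g 0.0 j [ 0.77  0.35 -0.4   1.55  0.14  1.27  0.5 ]
  rows: shift [-0.29  0.12 19.42] turn [-0.01 -0.07 -0.4 ]
```

```bash
python3 -m creep '9.18 -0.25 0.1 5 0 0 -0.4; 9.18 -0.25 0.1 10 0 0 -0.4; 9.18 -0.25 0.1 14.5 0 0 -0.4; 9.18 -0.25 0.1 17.5 0 0 -0.4; 9.18 -0.25 0.1 19.4 0 0 -0.4' 15 |tail -3; python3 -m creep '9.18 0 0 0 0 0 0; 9.18 0 0 0 0 0 0'|tail -1; python3 -c "
from h import *; go(.491,-.317,.124,99.2)"; python3 -m creep '5 0 0 0 0 0 0; 3.5 0 0 0 0 0 0; 3.5 0 0 0 0 0 0; 3.5 0 0 0 0 0 0; 3.5 0 0 0 0 0 0' 15; python3 -c "
from h import *; go(.491,-.317,.124,99.2)"
```

```text
force: [0.3, -0.1, -0.2]
width: 0.999
gripper_force: 0.0
gripper_force: 0.0
t 2.15 pos [ 0.4896 -0.3198  0.1255] yaw 98.89 F [ 0.4 -0.7  0.3] w 9.2 g 0.0 j [ 0.74  0.53 -0.36  1.79  0.24  0.87  0.43]
  rows: shift [0.25 0.18 0.15] turn [ 0.02  0.05 -0.31]
clock: 2.78
position: [0.4897, -0.3188, 0.1247]
ee_rot: [2.04, 2.389, 0.0]
force: [0.9, 1.0, 0.2]
width: 0.505
gripper_force: 1.0
t 2.77 pos [ 0.4897 -0.3188  0.1247] yaw 98.99 F [0.9 1.  0.2] w 4.64 g 1.0 j [ 0.74  0.53 -0.36  1.79  0.24  0.86  0.43]
  rows: shift [0.16 0.16 0.07] turn [ 0.    0.   -0.21]
```

```bash
python3 -m creep '3.5 0 0 0 0 0 0; 3.5 0 0 0 0 0 0; 3.5 0 0 0 0 0 0; 3.5 0 0 0 0 0 0' 20; python3 -c "
from h import *; go(.491,-.317,.124,99.2)"
```

```text
clock: 3.28
position: [0.4897, -0.3188, 0.1246]
ee_rot: [-2.04, -2.389, -0.0]
force: [0.4, 0.3, -0.3]
width: 0.437
gripper_force: 20.0
t 3.27 pos [ 0.4897 -0.3188  0.1246] yaw 98.99 F [ 0.4  0.3 -0.3] w 4.01 g 20.0 j [ 0.74  0.53 -0.36  1.79  0.24  0.86  0.43]
  rows: shift [0.15 0.15 0.06] turn [ 0.   -0.   -0.21]
```

```bash
python3 -m creep '3.5 0 0 -2 0 0 0; 3.5 0 0 -6 0 0 0; 3.5 0 0 -12 0 0 0; 3.5 0 0 -17 0 0 0; 3.5 0 0 -19.5 0 0 0'|tail -3; python3 -m creep '3.5 0 0 0 0 0 0; 3.5 4 0 0 0 0 0; 3.5 9 1 0 0 0 0; 3.5 14 2 0 0 0 0; 3.5 19 3 0 0 0 0'|tail -1; python3 -c "
from h import *; go(.49,.09,.31,99)"
```

```text
force: [-0.7, -0.0, -3.1]
width: 0.433
gripper_force: 20.0
gripper_force: 20.0
t 4.53 pos [ 0.4885 -0.125   0.3176] yaw 98.97 F [ 0.8 -0.7 -1.9] w 4.0 g 20.0 j [ 0.55  0.23 -0.5   1.72  0.12  1.22  0.18]
  rows: shift [21.21  3.51  0.77] turn [-0.16 -0.06 -0.03]
```

```bash
python3 -m creep '3.5 5 0.8 0 0 0 0; 3.5 10 1.7 0 0 0 0; 3.5 15 2.5 0 0 0 0; 3.5 19 3 0 0 0 0; 3.5 20 3.2 0 0 0 0'|tail -1;python3 -m creep '3.5 0 0 0 0 0 0; 3.5 0 0 0 0 0 0'|tail -1
python3 - <<'E'
from h import *
import json
go(.487,.211,.275,99)
i=vision.camera_info("wrist"); cv2.imwrite("pics/w2.png",vision.get_image("wrist")[:,:,::-1]); i["extrinsics"]=np.array(i["extrinsics"]).tolist(); json.dump(i,open("w2.json","w"))
E
```

```text
gripper_force: 20.0
gripper_force: 20.0
t 5.4 pos [0.4899 0.0743 0.3188] yaw 98.87 F [-1.1 -0.5 -3.3] w 4.01 g 20.0 j [ 0.25  0.23 -0.62  1.73  0.14  1.23 -0.25]
  rows: shift [13.55  1.83  4.37] turn [-0.09  0.04 -0.13]
```

View pics/w2.png

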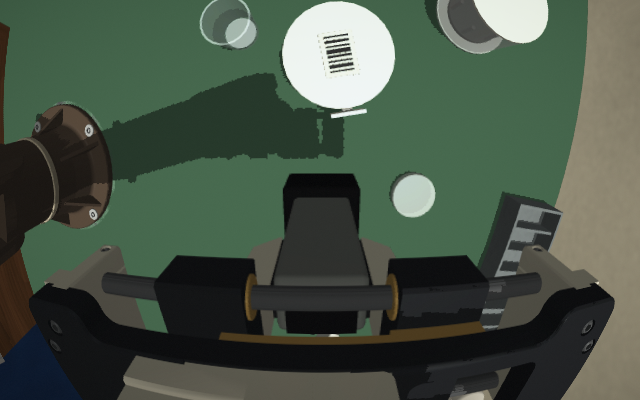

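The wrist view shows the lid (about 283–395, 1–108), the label centred near (339,54), and the tag's top edge from (331,117) to (367,111). Computing positions.

Run:
```python
from h import *
import json
np.set_printoptions(precision=4,suppress=True)
i=json.load(open("w2.json")); im=cv2.imread("pics/w2.png"); g=im.min(2)
m=(g>200).astype(np.uint8); m[:, :270]=0; m[:,405:]=0; m[125:]=0
n,l,st,ce=cv2.connectedComponentsWithStats(m)
for k in range(1,n):
    if st[k,4]>60:
        c=max(cv2.findContours((l==k).astype(np.uint8),0,1)[0],key=cv2.contourArea).reshape(-1,2)
        z=.12 if st[k,4]>2000 else .105
        Q=np.array([onz("wrist",p,z,i)[:2] for p in c],np.float32); print(st[k],cv2.minEnclosingCircle(Q),cv2.minAreaRect(Q),(Q.min(0)+Q.max(0))/2)
d=(g<120).astype(np.uint8); d[:28]=0; d[82:]=0; d[:,:310]=0; d[:,368:]=0
c=np.argwhere(d>0)[:,::-1]; Q=np.array([onz("wrist",p,.121,i)[:2] for p in c],np.float32); print("bars",cv2.minAreaRect(Q),c.min(0),c.max(0))
```

```text
[ 282    2  113  107 8674] ((0.4873889982700348, 0.21463659405708313), 0.05991116911172867) ((0.4873828589916229, 0.21427765488624573), (0.1193498894572258, 0.11830705404281616), 10.095667839050293) [0.4874 0.2147]
[331 109  35   9 122] ((0.5088937282562256, 0.15198782086372375), 0.0194852277636528) ((0.5089883208274841, 0.15170955657958984), (0.03876307234168053, 0.003914247266948223), 18.777286529541016) [0.509 0.152]
bars ((0.48722895979881287, 0.2152203470468521), (0.025706646963953972, 0.03979912027716637), 19.871517181396484) [324  34] [353  72]
```

```bash
python3 -m creep '3.5 4 0.5 0 0 0 0; 3.5 9 1.2 0 0 0 0; 3.5 12.5 1.7 0 0 0 0; 3.5 13.6 1.85 2 0 0 0; 3.5 13.6 1.85 4.3 0 0 0'|tail -1; python3 -m creep '3.5 0 0 0 0 0 0; 3.5 0 0 0 0 0 0'|tail -1; python3 -c "
from h import *; go(.487,.212,.274,99)"
```

```text
gripper_force: 20.0
gripper_force: 20.0
t 6.33 pos [0.4876 0.2126 0.2774] yaw 98.9 F [ 0.4  0.5 -2. ] w 3.98 g 20.0 j [-0.    0.34 -0.67  1.72  0.23  1.16 -0.57]
  rows: shift [-0.05 -0.07  0.34] turn [ 0.03  0.   -0.1 ]
```

```bash
python3 -m creep '3.5 0 0 0.3 0 0 0; 3.5 0 0 0.3 0 0 0; 3.5 0 0 0.3 0 0 0; 3.5 0 0 0.3 0 0 0; 3.5 0 0 0.3 0 0 0'|tail -1; for k in 1 2; do python3 -m creep '3.5 0 0 0 0 0 0; 3.5 0 0 0 0 0 0; 3.5 0 0 0 0 0 0; 3.5 0 0 0 0 0 0; 3.5 0 0 0 0 0 0'|tail -1;done; python3 -c "
from h import *; go(.4897,-.3188,.318,99)"
```

```text
gripper_force: 20.0
gripper_force: 20.0
gripper_force: 20.0
t 8.2 pos [0.487  0.2133 0.2737] yaw 98.99 F [ 0.3 -0.5 -1.8] w 3.98 g 20.0 j [-0.    0.34 -0.67  1.72  0.23  1.16 -0.58]
  rows: shift [-52.6   -8.05  -4.43] turn [-0.    0.   -0.01]
```

```bash
python3 -m creep '3.5 0 0 -4 0 0 0; 3.5 -4 -0.5 -4.4 0 0 0; 3.5 -9.5 -1.5 -4.4 0 0 0; 3.5 -15 -2.3 -4.4 0 0 0; 3.5 -20 -3 -4.4 0 0 0'|tail -1; python3 -m creep '3.5 -5 -0.8 0 0 0 0; 3.5 -10 -1.5 0 0 0 0; 3.5 -15 -2.3 0 0 0 0; 3.5 -20 -3 0 0 0 0; 3.5 -25 -3.8 0 0 0 0'|tail -1;  python3 -m creep '3.5 -4 -0.6 0 0 0 0; 3.5 -6 -1 0 0 0 0; 3.5 -6 -1 0 0 0 0; 3.5 -6 -1 0 0 0 0'|tail -1; python3 -c "
from h import *; go(.4897,-.3188,.175,99)"
```

```text
gripper_force: 20.0
gripper_force: 20.0
gripper_force: 20.0
t 9.95 pos [ 0.4901 -0.3007  0.3178] yaw 99.11 F [-0.5  0.4 -2.1] w 4.0 g 20.0 j [ 0.76  0.34 -0.42  1.57  0.14  1.26  0.48]
  rows: shift [-1.79 -0.34 14.28] turn [ 0.02 -0.05  0.11]
```

```bash
python3 -m creep '3.5 -1.8 -0.3 2 0 0 0; 3.5 -1.8 -0.3 7 0 0 0; 3.5 -1.8 -0.3 12 0 0 0; 3.5 -1.8 -0.3 14.3 0 0 0; 3.5 -1.8 -0.3 14.3 0 0 0'|tail -1;  python3 -m creep '3.5 0 0 0 0 0 0; 3.5 0 0 0 0 0 0'; python3 -c "
from h import *; go(.4897,-.3188,.1256,99)"
```

```text
gripper_force: 20.0
clock: 10.82
position: [0.4903, -0.3212, 0.1761]
ee_rot: [2.039, 2.387, 0.001]
force: [0.3, -0.5, -2.0]
width: 0.437
gripper_force: 20.0
t 10.82 pos [ 0.4903 -0.3212  0.1761] yaw 98.99 F [ 0.3 -0.5 -2. ] w 4.01 g 20.0 j [ 0.76  0.47 -0.39  1.74  0.21  0.97  0.45]
  rows: shift [ 0.26 -0.04  5.04] turn [ 0.11  0.09 -0.01]
```

```bash
python3 -m creep '3.5 0.2 0 0 0 0 0; 3.5 0.2 0 1.5 0 0 0; 3.5 0.2 0 3 0 0 0; 3.5 0.2 0 4 0 0 0; 3.5 0.2 0 4 0 0 0'|grep -E "pos|force";  python3 -m creep '3.5 0 0 0.3 0 0 0; 3.5 0 0 0.6 0 0 0; 3.5 0 0 0.9 0 0 0; 3.5 0 0 0.9 0 0 0'; python3 -c "
from h import *; go(.4897,-.3188,.1246,99)"
```

```text
position: [0.4887, -0.3186, 0.1334]
force: [0.0, -0.1, -1.9]
gripper_force: 20.0
clock: 11.95
position: [0.489, -0.3189, 0.1255]
ee_rot: [-2.04, -2.388, 0.0]
force: [-0.3, 0.7, -2.1]
width: 0.435
gripper_force: 20.0
t 11.95 pos [ 0.489  -0.3189  0.1255] yaw 98.99 F [-0.3  0.7 -2.1] w 4.0 g 20.0 j [ 0.75  0.53 -0.37  1.79  0.24  0.87  0.42]
  rows: shift [0.   0.07 0.09] turn [-0.02 -0.01 -0.01]
```

```bash
python3 -m creep '3.5 0 0 0.05 0 0 0; 3.5 0 0 0.1 0 0 0; 3.5 0 0 0.15 0 0 0; 3.5 0 0 0.15 0 0 0'|grep -E "pos|force";  python3 -m creep '4.4 0 0 0 0 0 0; 4.4 0 0 0 0 0 0; 5 0 0 0 0 0 0; 9.18 0 0 0 0 0 0; 9.18 0 0 0 0 0 0'|grep -E "width|pos|force";  python3 -m creep '9.18 0 0 0 0 0 0; 9.18 0 0 0 0 0 0; 9.18 0 0 0 0 0 0; 9.18 0 0 0 0 0 0'|grep -E "width|pos|force"
```

```text
position: [0.4893, -0.319, 0.1247]
force: [-2.2, 0.4, 5.1]
gripper_force: 20.0
position: [0.4892, -0.3189, 0.1242]
force: [-0.2, -0.4, 0.7]
width: 0.712
gripper_force: 0.0
position: [0.4892, -0.3189, 0.1242]
force: [0.6, 0.4, -0.0]
width: 0.999
gripper_force: 0.0
```

```bash
python3 -m creep '9.18 0 0 -4 0 0 0; 9.18 0 0 -9 0 0 0; 9.18 0 0 -14.5 0 0 7; 9.18 2.5 -2 -19.5 0 0 16; 9.18 6 -2 -19.5 0 0 25'|tail -1;  python3 -m creep '9.18 5 0 0 0 0 0; 9.18 5 0 0 0 0 0; 9.18 5 0 0 0 0 0; 9.18 5 0 0 0 0 0'|tail -1
python3 - <<'E'
from h import *
import json
go(.525,-.125,.32,73)
i=vision.camera_info("wrist"); cv2.imwrite("pics/w3.png",vision.get_image("wrist")[:,:,::-1]); i["extrinsics"]=np.array(i["extrinsics"]).tolist(); json.dump(i,open("w3.json","w"));print(np.round(i["extrinsics"],3))
E
```

```text
gripper_force: 0.0
gripper_force: 0.0
t 14.7 pos [ 0.4735 -0.2159  0.319 ] yaw 73.89 F [-0.1  0.3 -0.2] w 9.15 g 0.0 j [ 0.63  0.24 -0.38  1.69  0.09  1.23 -0.05]
  rows: shift [10.16  2.43 -0.11] turn [-0.02  0.02  0.89]
[[ 0.961 -0.263 -0.087  0.498]
 [-0.277 -0.913 -0.299 -0.133]
 [-0.001  0.311 -0.95   0.454]
 [ 0.     0.     0.     1.   ]]
```

View pics/w3.png

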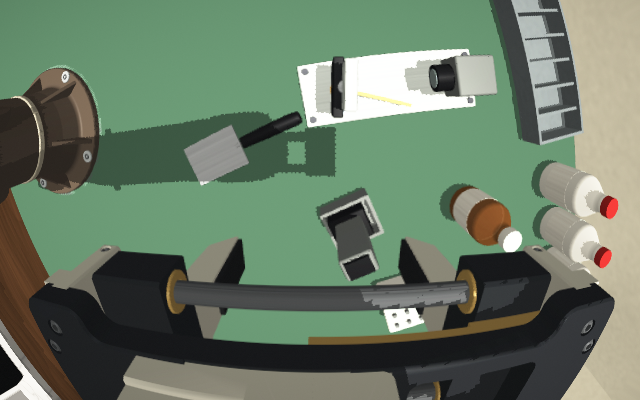

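The scanner is back in its cradle (about (350,220)). The mirror grip is at about (350,85) and the pointer runs from (357,93) to (412,104). I'll zoom in once.

Run:
```python
import cv2
b=cv2.imread("pics/w3.png"); cv2.imwrite("pics/w3c.png",cv2.resize(cv2.convertScaleAbs(b[45:135,290:420],alpha=.85),None,fx=6,fy=6,interpolation=cv2.INTER_CUBIC))
```

```text
(no output)
```

View pics/w3c.png

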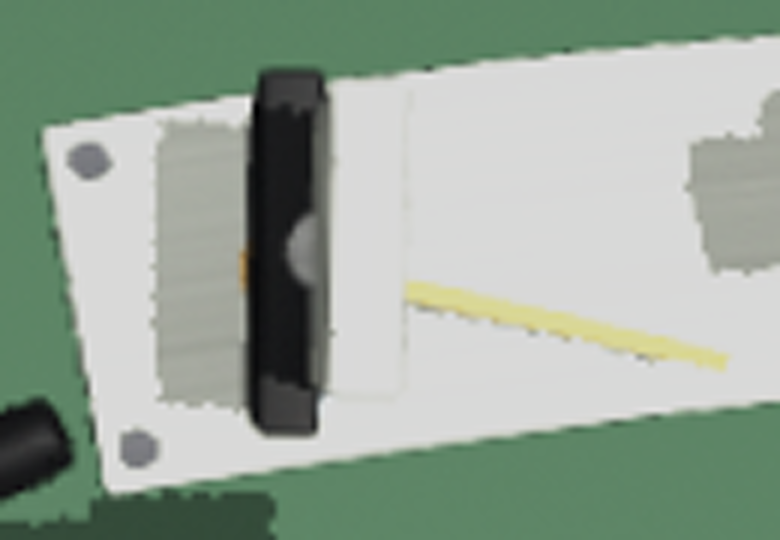

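The grip's top face spans crop (332–408, 80–398). At z = 0.17 that works out to 12 x 50 mm, as it should be.

Run:
```python
from h import *
import json
np.set_printoptions(precision=4,suppress=True)
i=json.load(open("w3.json")); C=lambda u,v:(290+(u+.5)/6-.5,45+(v+.5)/6-.5)
on=lambda p,z:onz("wrist",p,z,i)[:2]
Q=np.array([on(C(*p),.17) for p in((332,80),(408,82),(404,400),(330,395))]); print(Q,"grip centre",Q.mean(0)); 
an=lambda d:np.degrees(np.arctan2(d[1],d[0]))
print("long dir",an(Q[1]-Q[2]),an(Q[0]-Q[3]),np.linalg.norm(Q[1]-Q[2]),np.linalg.norm(Q[1]-Q[0]))
P=np.array([on(p,.012) for p in(C(42,129),C(107,494),(475,107),(468,50))]); print("plate",P,an(P[2]-P[1]),an(P[3]-P[0]),"mid",(P[0]+P[1])/2,P.mean(0))
for z in(.03,.045):
  a,b=on(C(406,291),z),on(C(727,360),z); print("ptr",z,a,b,an(b-a))
ax=Q.mean(0)
for t in((.5093,.150),(.5096,.1494)):
  for rig in(-6.7,): 
    d=np.array(t)-ax; print("dir",an(d),"q",(an(d)-rig)/2+10.03)
```

```text
[[ 0.5295 -0.0997]
 [ 0.5405 -0.1028]
 [ 0.5267 -0.1499]
 [ 0.516  -0.1463]] grip centre [ 0.5282 -0.1247]
long dir 73.64430010211152 73.83344438541494 0.04910467500176586 0.01143209548730214
plate [[ 0.4789 -0.0739]
 [ 0.4689 -0.1621]
 [ 0.7244 -0.194 ]
 [ 0.7347 -0.1059]] -7.115321174914383 -7.135635294492899 mid [ 0.4739 -0.118 ] [ 0.6017 -0.134 ]
ptr 0.03 [ 0.5478 -0.1344] [ 0.6167 -0.1675] -25.683669026170747
ptr 0.045 [ 0.5461 -0.1344] [ 0.6125 -0.1663] -25.683669026170747
dir 93.93100340424967 q 60.345501702124835
dir 93.87715646080775 q 60.31857823040388
```

```bash
python3 -c "
from h import *; go(.528,-.125,.22,73.5)"
```

```text
t 14.75 pos [ 0.4735 -0.2159  0.3189] yaw 73.88 F [ 0.3 -0.6 -0.3] w 9.19 g 0.0 j [ 0.63  0.24 -0.38  1.69  0.09  1.23 -0.05]
  rows: shift [10.25  2.72  9.89] turn [-0.03  0.01  0.38]
```

```bash
python3 -m creep '9.18 5 1.3 3 0 0 0.4; 9.18 10 2.7 4 0 0 0.4; 9.18 10.25 2.7 8 0 0 0.4; 6 10.25 2.7 9.9 0 0 0.4; 6 10.25 2.7 9.9 0 0 0.4'|tail -1;  python3 -m creep '6 0 0 0 0 0 0; 6 0 0 0 0 0 0; 6 0 0 0 0 0 0'|tail -1; python3 -c "
from h import *; go(.528,-.125,.157,73.5)"
```

```text
gripper_force: 0.0
gripper_force: 0.0
t 15.75 pos [ 0.5284 -0.1238  0.2209] yaw 73.57 F [ 0.4  0.1 -0. ] w 6.01 g 0.0 j [ 0.45  0.36 -0.42  1.79  0.17  1.03 -0.32]
  rows: shift [-0.12 -0.02  6.39] turn [ 0.08 -0.    0.07]
```

```bash
python3 -m creep '6 -0.1 0 2 0 0 0; 6 -0.1 0 4 0 0 0; 6 -0.1 0 5.5 0 0 0; 6 -0.1 0 6.4 0 0 0; 6 -0.1 0 6.4 0 0 0' 10|grep force;  python3 -m creep '0.5 0 0 0 0 0 0; 0.5 0 0 0 0 0 0; 0.5 0 0 0 0 0 0; 0.5 0 0 0 0 0 0; 0.5 0 0 0 0 0 0' 10|grep -E "force|wid";  python3 -m creep '0.5 0 0 0 0 0 0; 0.5 0 0 0 0 0 0; 0.5 0 0 0 0 0 0; 0.5 0 0 0 0 0 0' 20; python3 -c "
from h import *; go(.528,-.125,.157,73.5)"
```

```text
force: [0.8, -0.1, 0.7]
gripper_force: 0.0
force: [-0.2, -0.5, 0.2]
width: 0.16
gripper_force: 0.0
clock: 17.5
position: [0.5279, -0.1246, 0.1562]
ee_rot: [2.516, 1.882, 0.0]
force: [0.2, -0.8, 0.5]
width: 0.129
gripper_force: 20.0
t 17.5 pos [ 0.5279 -0.1246  0.1562] yaw 73.59 F [ 0.2 -0.8  0.5] w 1.19 g 20.0 j [ 0.43  0.44 -0.4   1.86  0.21  0.89 -0.36]
  rows: shift [-0.03  0.02 -0.08] turn [0.01 0.   0.09]
```

```bash
python3 -m creep '0.5 0 0 0 0 0 -4; 0.5 0 0 0 0 0 -9; 0.5 0 0 0 0 0 -14; 0.5 0 0 0 0 0 -19; 0.5 0 0 0 0 0 -24' 20|grep -E "force|pos"; python3 -m creep '0.5 0 0 0 0 0 -6; 0.5 0 0 0 0 0 -12; 0.5 0 0 0 0 0 -18; 0.5 0 0 0 0 0 -23; 0.5 0 0 0 0 0 -27'|grep -E "force|pos";  python3 -m creep '0.5 0 0 0 0 0 -4; 0.5 0 0 0 0 0 -7; 0.5 0 0 0 0 0 -9; 0.5 0 0 0 0 0 -9; 0.5 0 0 0 0 0 -9'
python3 - <<'E'
from h import *
import json
go(.528,-.125,.157,133.6)
for n in("top","scene"): cv2.imwrite(f"pics/{n}1.png",vision.get_image(n)[:,:,::-1])
a=cv2.imread("pics/top1.png");b=cv2.imread("pics/scene1.png")
A=cv2.resize(a[130:240,205:425],(800,400),interpolation=cv2.INTER_CUBIC); B=cv2.resize(b[190:300,230:450],(400,200),interpolation=cv2.INTER_CUBIC)
c=np.zeros((600,800,3),np.uint8); c[:400]=A; c[400:,:400]=B; 
w=vision.get_image("wrist")[:,:,::-1]; cv2.imwrite("pics/w4.png",w); i=vision.camera_info("wrist"); i["extrinsics"]=np.array(i["extrinsics"]).tolist(); json.dump(i,open("w4.json","w"))
c[400:,400:720]=cv2.resize(w,(320,200)); cv2.imwrite("pics/fin.png",c)
E
```

```text
position: [0.5273, -0.1246, 0.1562]
force: [-2.4, 0.1, 1.9]
gripper_force: 20.0
position: [0.5267, -0.1248, 0.1562]
force: [-5.1, -0.5, 6.2]
gripper_force: 20.0
clock: 19.38
position: [0.5265, -0.1249, 0.1562]
ee_rot: [-1.238, -2.885, 0.002]
force: [-5.6, -0.2, 4.6]
width: 0.127
gripper_force: 20.0
t 19.38 pos [ 0.5265 -0.1249  0.1562] yaw 133.56 F [-5.6 -0.2  4.6] w 1.17 g 20.0 j [ 0.61  0.49 -0.65  1.85  0.36  0.93  0.55]
  rows: shift [-0.11  0.1  -0.08] turn [-0.13 -0.07 -0.04]
```

View pics/fin.png

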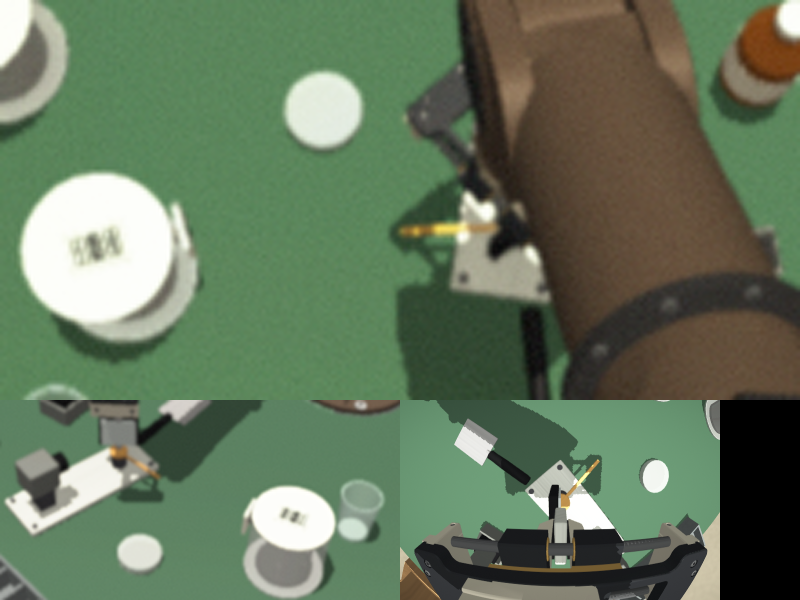

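The composite shows the pointer from about (498,227) to its tip at (400,232), running towards the tag. Nothing else has moved. I'll measure its direction.

Run:
```python
from h import *
import json
np.set_printoptions(precision=4,suppress=True)
for n,f,roi in(("top","top1",(308,186,345,200)),("wrist","w4",(560-400-0,440-400,205,110))):
    im=cv2.imread(f"pics/{f}.png").astype(int); i=json.load(open("w4.json")) if n=="wrist" else None
    x0,y0,x1,y1=roi if n=="top" else (330,110,405,200)
    h=im[y0:y1,x0:x1]; m=(h[:,:,2]-h[:,:,0]>60)&(h[:,:,2]>h[:,:,1]+10)
    c=np.argwhere(m)[:,::-1]+[x0,y0]; print(n,len(c),c.min(0),c.max(0))
    Q=np.array([onz(n,p,.04,i)[:2] for p in c],np.float32)
    v=cv2.fitLine(Q,cv2.DIST_HUBER,0,.001,.001).ravel(); a=np.degrees(np.arctan2(v[1],v[0]))%180
    d=np.array([np.cos(np.radians(a)),np.sin(np.radians(a))]); s=(Q-v[2:])@d; tip=v[2:]+d*s.max(); base=v[2:]+d*s.min(); print("angle",a,"tip",tip,"base",base)
    print("miss at tag",(np.array([.5093,.150])-v[2:])@np.array([-d[1],d[0]]))
```

```text
top 51 [316 192] [340 194]
angle 94.25004 tip [ 0.5223 -0.0328] base [ 0.5279 -0.109 ]
miss at tag -0.000599809783776422
wrist 499 [330 119] [398 199]
angle 94.18024 tip [ 0.5227 -0.0289] base [ 0.5291 -0.116 ]
miss at tag 0.0003373311628774682
```

```bash
python3 -c "
from cell import job; print(job.sign_off())"
```

```text
the job is handed in; nothing more can be done
None
```

I held the scanner steady about 3 cm above the label and stood it back in its cradle. The job was then handed in with the gripper holding the mirror, its pointer measured within about 1 mm of the tag's centre in two camera views.

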